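# Set out the bench kit on its marked pads

### The arm

A 6-joint arm with a two-finger parallel gripper is mounted at the origin on a cart in front of the work surface, level with it; the furniture and walls round the work are solid. World frame = base frame: x ahead of the robot, y to its left, z up, the work surface at z = 0. Lengths are in m, angles in rad, forces in N, time in s.
With the tool pointing down it reaches from about 0.275 to 0.75 m from the base axis. Payload 10.2 kg.
Tool frame: the origin (TCP) lies at the very end of the fingers, on their centre line; the grasp point (between the pads) lies 19 mm behind it (grasp_offset is the distance from the TCP to the grasp point, in m); z points along the fingers, y is the line along which they close (so a half turn about z gives the same grasp; the last joint's range is limited). The gripper opens to 85 mm and grips with 20 to 120 N. Pads are 22 mm wide; open, the fingers measure 114 mm over their backs; the gripper's body (76 mm by 85 mm) begins 54 mm behind the grasp point. The pads swing forward as they close: fully open they stand 13 mm farther back than shut.
Start: joints at [0.926, 0.313, 1.498, -0, 1.331, -0.223], TCP at [0.215, 0.479, 0.231] pointing down, gripper open.
Joint ranges: [-2.94, 2.94], [-0.97, 2.17], [0.19, 2.56], [-1.23, 4.37], [0.02, 3.11], [-2.88, 2.88]. Speed limits (rad/s): [2.39, 2.39, 3.01, 3.14, 3.14, 3.14].

### API

Orientations are given as a unit quaternion [x, y, z, w].
In Python, from cell import read_state, capture, camera_info, job_done, grasp_offset gives the robot as it stands.
- The arm moves only by the tool servo_tool, never from a script. Its arguments are lists of equal length, an entry for each row: "hand": the finger opening in mm, from 0 to 85.4; "dp": the shift along the tool's x, y, z in fractions of the full range, 1 being 0.8 m, a list of three; "delta_rot": the turn, a rotation vector about the tool's x, y, z in normalised numbers (1 is 360 degrees), a list of three. In form: {"hand": [hand, ...], "dp": [[x, y, z], ...], "delta_rot": [[ax, ay, az], ...]}. A call has 1 to 20 rows; each row is the pose to reach, as a shift and turn from the pose commanded when the call began, along the tool's axes at that moment; what a row does not reach only later rows make up. A row lasts 1/12 s, in which the tool goes at most 41.7 mm and 7.16 degrees, less where a joint would pass 70% of its speed; a pose out of reach is approached as far as the arm can. Shift and turn numbers lie between -1 and 1, and a call with a number outside is refused. A call with a gripper value outside its range is refused whole. The fingers move at their own pace and stop on an object; the grip force is fixed at half the most. Time passes only in rows, so rows that repeat a pose let the fingers close. It gives the time, the measured TCP pose, the force, the opening and the grip force at its end, in the units of the state.
- read_state(): the state, without advancing time (a new reading comes with each control period).
- capture(name): name is "scene" or "side" or "wrist"; returns the picture (420x560x3 uint8, red, green, blue); there is no depth.
- camera_info(name): a dict with "fx", "fy", "cx", "cy" (pixels), "origin" and "rotation" of the camera in the world; the wrist camera has in their place "tool_from_camera" (4x4, takes a point from camera to tool coordinates, whose origin is the TCP and whose axes are the flange's). Camera axes: x right, y up, looking along -z (the intrinsics and any distortion apply to the point x, -y, -z); pixel columns grow to the right and rows downward; lengths in m; the calibration is good to about 2 mm. A picture is of the moment at which its call begins: read the wrist's pose just before it. camera_info takes no time and is no camera call.
- job_done(): hands the job in; it is judged then, once.
The state is a dict: "time": time; "q": joint angles; "qd": joint speeds; "tau": joint torques, N m; "eef_pos": TCP position; "ee_rot": TCP orientation; "wrist_force": force on the tool from outside, world axes, zero at the start; "moment": the same for the moment, N m; "width": finger opening in m; "finger_force": force on a finger pad.
Only numpy, scipy, OpenCV 4.12 (cv2) and the standard library are available. Lean on these libraries where they do the work, as an engineer would, in place of code of your own. Each camera call takes 0.05 s, during which the arm holds its last target. There are 200 camera calls.

### The job

Set out the bench kit: put the jaw cast, the bur box, the brown bottle and the little glass dish each on the black pad whose pale outline has its shape and size, standing on its base, in the middle of the outline and turned as the outline is. The cast must lie the same way round as its D-shaped outline, and the bottle must be kept upright all the while; mind the wall shelf that hangs over the back of the worktop, and carry things across in front of it.

Things in the scene. Friction and masses are not known exactly. Their poses are not given: they have to be found in the camera images.
- cast: White plaster jaw cast with teeth, D-shaped from above, 63 mm (x) by 77 mm (y), solid base 20 mm high, the teeth to 31 mm. Rests on its flat base, teeth up; grip it across x (63 mm) from above. Origin: centre of its underside; x points from the curved front of the arch to the straight heel, y along the heel, z up.
- bur_box: Bur box: a closed oblong blue block with a clear lid (which does not open) over a row of dental burs, 50 mm (x) by 90 mm (y) by 45 mm high; the clear sides are stiff and may be gripped across x. Origin: centre of its underside; z up. Either way round is right.
- bottle: Brown glass bottle with black cap and pale label, closed, round, 51 mm in diameter, body straight to about 75 mm, shoulder and cap to 110 mm. Stands upright; grip it about 70 mm above its foot, so that its cap stays clear of the palm. Origin: centre of its underside; z up. Any yaw is right.
- dish: Small pale glass dish shaped like an hourglass, 39 mm in diameter at foot and rim, 27 mm high, mouth up. Grip it across its full width from above. Origin: centre of its underside; z up. Any yaw is right.
- cast_pad: The cast's pad. Flat black rubber pad, 80 x 104 x 4 mm, fixed, no rim. Its pale inlay is D-shaped, 69 x 83 mm, centred on the pad, its curved front towards -x of the pad and straight heel towards +x. The cast is right when its x and y lie along the pad's. Origin: centre of its underside (top is 4 mm higher); x along the 80 mm side, y along the 104 mm side, z up.
- bur_pad: The bur box's pad. Flat black rubber pad, 80 x 104 x 4 mm, fixed, no rim. Its pale inlay is an oblong 56 x 96 mm, its long side along y, centred on the pad. Origin: centre of its underside (top is 4 mm higher); x along the 80 mm side, y along the 104 mm side, z up.
- bottle_pad: The bottle's pad. Flat black rubber pad, 80 x 104 x 4 mm, fixed, no rim. Its pale inlay is the larger disc, 57 mm in diameter, centred on the pad. Origin: centre of its underside (top is 4 mm higher); x along the 80 mm side, y along the 104 mm side, z up.
- dish_pad: The dish's pad. Flat black rubber pad, 80 x 104 x 4 mm, fixed, no rim. Its pale inlay is the smaller disc, 45 mm in diameter, centred on the pad. Origin: centre of its underside (top is 4 mm higher); x along the 80 mm side, y along the 104 mm side, z up.
- cast_arch (a point): Point on the cast's underside 28 mm from its origin towards the curved front (-x of the cast).
- pad_arch (a point): Point on the cast pad's top 28 mm from the pad's centre towards the curved front of its outline (-x of the pad); the cast_arch point belongs over it. (Nearby hazard: the wall shelf's front edge is at x = 0.72 m, its underside 0.34 m above the worktop.)
Not all that is in view belongs to the job. What is shaped like the bur_box but yellow is not meant.

How it is judged:
At the end, for the whole second after the job is handed in: Cast, bur box, bottle and dish rest upright on their own pads (within 0.12 rad), centres within 12 mm of the pad's; cast and bur box turned within 0.26 rad of the outline, the cast the same way round (front points within 18 mm) (horizontal distance between cast and cast_pad below 0.012 m and z of cast in the frame of cast_pad below 0.01 m and angle between each of cast, bur_box, bottle, dish's own z axis and vertical below 0.12 rad and linear speed of each of cast, bur_box, bottle, dish below 0.02 m/s and horizontal distance between bur_box and bur_pad below 0.012 m and z of bur_box in the frame of bur_pad below 0.01 m and horizontal distance between bottle and bottle_pad below 0.012 m and z of bottle in the frame of bottle_pad below 0.01 m and horizontal distance between dish and dish_pad below 0.012 m and z of dish in the frame of dish_pad below 0.01 m and angle between the y axis of bur_box and the y axis of bur_pad, either way round below 0.26 rad and angle between the y axis of cast and the y axis of cast_pad, either way round below 0.26 rad and horizontal distance between cast_arch and pad_arch below 0.018 m); the robot touches nothing.
It fails at once if the bottle is tipped more than about 30 degrees (angle between bottle's own z axis and vertical above 0.5 rad).
It also fails if it takes over 112 s, if anything falls off the work surface, if the arm or the gripper's body presses on something with over 40 N, if the wrist force passes 120 N, or if a joint passes its speed limit or range.

## Working session

There is one attempt and no reset: what is moved stays moved. The work goes in short steps, Python scripts to look and compute and a tool call to move; the robot and the scene stay as the last step left them, time stands still between calls to the robot, and variables do not carry over. Pictures are saved under pics/ and viewed, at most 14 in all, crops included, and the job is handed in when it is done.

Besides the shell and the picture viewer there is one more tool, called after "Emit:" as name(argument=value, ...) on one line, values as JSON. servo_tool: Moves the arm, as the interface text tells. Its arguments: {"type":"object","properties":{"hand":{"type":"array"},"dp":{"type":"array"},"delta_rot":{"type":"array"}},"required":["hand","dp","delta_rot"]}

```bash
mkdir -p pics; ls; python3 - <<'E'
from cell import *
import cv2
print(read_state(), grasp_offset if not callable(grasp_offset) else grasp_offset())
for n in("scene","side","wrist"):
    print(n,camera_info(n)); cv2.imwrite(f"pics/{n}0.png",capture(n)[:,:,::-1])
E
```

```text
pics
{'time': 0.0, 'q': array([ 9.25626559e-01,  3.13430690e-01,  1.49844839e+00, -2.78075897e-05,
        1.33100067e+00, -2.23426819e-01]), 'qd': array([ 0.00062109, -0.00174913, -0.00141125, -0.0005601 ,  0.00224902,
       -0.00025763]), 'tau': array([-1.17705789e-03, -4.12250662e+01, -2.59745389e+01, -2.69604134e-04,
        4.15256945e-03,  1.34569527e-05]), 'eef_pos': array([0.21477734, 0.4787683 , 0.2307407 ]), 'ee_rot': array([ 2.09308869e-01,  9.77849366e-01, -5.89490421e-04, -2.58539781e-04]), 'wrist_force': array([-0.52042694, -2.0457219 , -0.16111263]), 'moment': array([ 0.00114389,  0.01300817, -0.02276124]), 'finger_force': 0.0, 'width': 0.08544601414069405} 0.0187
scene {'fx': 383.2981801056322, 'fy': 383.2981801056322, 'cx': 282.2440237264769, 'cy': 206.60741895840542, 'origin': array([-0.23627882, -0.35734797,  0.61377995]), 'rotation': array([ 0.38268476, -0.24760103, -0.4982594 ,  0.73755249])}
side {'fx': 509.5507195223299, 'fy': 509.5507195223299, 'cx': 278.85757542848563, 'cy': 202.68498891042142, 'origin': array([0.57821773, 1.12378029, 0.93801477]), 'rotation': array([0.0229508 , 0.43849828, 0.89804322, 0.0266626 ])}
wrist {'fx': 333.5731723533066, 'fy': 333.5731723533066, 'cx': 274.7940976958796, 'cy': 211.10581512913765, 'tool_from_camera': array([[ 1.08731767e-03,  9.49624498e-01,  3.13388148e-01,
         8.11669152e-02],
       [ 9.99999275e-01, -1.19476783e-03,  1.50815909e-04,
        -6.77773777e-04],
       [ 5.17644560e-04,  3.13387757e-01, -9.49625108e-01,
        -1.41778560e-01],
       [ 0.00000000e+00,  0.00000000e+00,  0.00000000e+00,
         1.00000000e+00]])}
```

View pics/scene0.png

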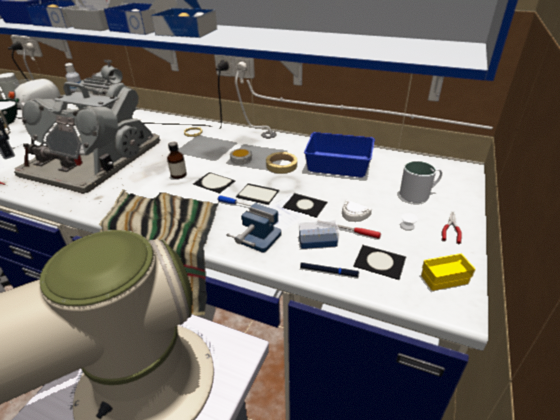

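View pics/side0.png

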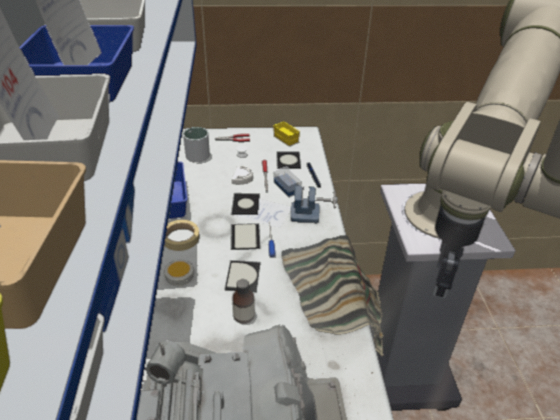

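The scene view shows the bottle at (177,160). The pads are the D at (215,182), the oblong at (258,193), the small disc at (306,204) and the large disc at (380,261). The bur box is at (318,235), the cast at (356,209) and the dish at (408,225). The side view shows the same items in a column at x≈225–320, with the shelf on the left.

```bash
cat > h.py <<'E'
import numpy as np, cv2
from cell import *
from scipy.spatial.transform import Rotation as R
def cam(n,st=None):
    c=camera_info(n); K=(c['fx'],c['fy'],c['cx'],c['cy'])
    if n!='wrist': return K,R.from_quat(c['rotation']).as_matrix(),np.array(c['origin'])
    st=st or read_state(); T=c['tool_from_camera']; M=R.from_quat(st['ee_rot']).as_matrix()
    return K,M@T[:3,:3],M@T[:3,3]+st['eef_pos']
def ray(C,uv,z):
    K,M,o=C; uv=np.atleast_2d(np.asarray(uv,float))
    d=np.c_[(uv[:,0]-K[2])/K[0],-(uv[:,1]-K[3])/K[1],-np.ones(len(uv))]@M.T
    return o+d*((z-o[2])/d[:,2])[:,None]
def proj(C,P):
    K,M,o=C; p=(np.atleast_2d(P)-o)@M
    return np.c_[K[2]-K[0]*p[:,0]/p[:,2],K[3]+K[1]*p[:,1]/p[:,2]]
def inlays(C,img,lo=120,z=.004):
    "pale blobs ringed by black: centre, area mm2, min rect"
    g=cv2.cvtColor(img,cv2.COLOR_RGB2GRAY); out=[]
    dark=(g<60).astype(np.uint8)
    for c in cv2.findContours(dark,cv2.RETR_CCOMP,cv2.CHAIN_APPROX_NONE)[0]: pass
    cs,h=cv2.findContours(dark,cv2.RETR_CCOMP,cv2.CHAIN_APPROX_NONE)
    for c,hh in zip(cs,h[0]):
        if hh[3]<0 or len(c)<25: continue
        P=ray(C,c[:,0],z)[:,:2]*1000; Pf=P.astype(np.float32)
        out.append((P,cv2.contourArea(Pf),cv2.minAreaRect(Pf),c[:,0].mean(0)))
    return out
E
python3 - <<'E'
from h import *
for n,(a,b,c,d) in {'scene':(150,130,490,300),'side':(170,120,350,330)}.items():
    im=cv2.imread(f'pics/{n}0.png'); C=cam(n)
    for P,A,r,m in inlays(C,im[:,:,::-1]):
        if 800<A<12000: print(n,m.round(),round(A),np.round(r[0]),np.round(r[1]),round(r[2]))
    s=800/(c-a) if n=='scene' else 600/(d-b)
    s=min(s,2.35 if n=='scene' else 2.8)
    cv2.imwrite(f'pics/{n}0c.png',cv2.resize(im[b:d,a:c],None,fx=s,fy=s,interpolation=cv2.INTER_CUBIC)); print(s)
C=cam('scene')
for nm,uv,z in [('bottle',(177,178),0),('D',(215,182),.004),('obl',(258,193),.004),('sd',(306,204),.004),('ld',(380,261),.004),('box',(318,228),.045),('cast',(356,209),.015),('dish',(408,225),.015),('vise',(260,225),.03),('yellow',(447,272),.02)]: print(nm,ray(C,uv,z).round(3))
C=cam('side')
for nm,uv,z in [('bottle',(243,318),0),('D',(242,276),.004),('obl',(245,236),.004),('sd',(246,204),.004),('ld',(289,160),.004),('box',(288,180),.045),('cast',(242,175),.015),('dish',(242,154),.015),('vise',(305,205),.03),('yellow',(287,133),.02)]: print(nm,ray(C,uv,z).round(3))
E
```

```text
scene [380. 260.] 3361 [ 430. -310.] [67. 65.] 47
scene [305. 204.] 2437 [577. -78.] [57. 52.] 21
scene [118. 161.] 2644 [583. 583.] [79. 54.] 0
scene [133.  79.] 2293 [1310. 1127.] [217.  17.] 44
scene [128.  59.] 9485 [1635. 1440.] [685.  21.] 44
2.35
side [451. 259.] 1297 [ 40. 188.] [60. 37.] 50
side [461. 219.] 3023 [-42.  28.] [ 53. 108.] 63
side [245. 203.] 2713 [580. -76.] [63. 57.] 56
2.8
bottle [[0.57  0.337 0.   ]]
D [[0.587 0.211 0.004]]
obl [[0.579 0.064 0.004]]
sd [[ 0.577 -0.082  0.004]]
ld [[ 0.428 -0.312  0.004]]
box [[ 0.441 -0.159  0.045]]
cast [[ 0.589 -0.217  0.015]]
dish [[ 0.569 -0.353  0.015]]
vise [[ 0.419 -0.019  0.03 ]]
yellow [[ 0.429 -0.451  0.02 ]]
bottle [[ 0.592  0.353 -0.   ]]
D [[0.593 0.223 0.004]]
obl [[0.583 0.073 0.004]]
sd [[ 0.578 -0.07   0.004]]
ld [[ 0.43  -0.302  0.004]]
box [[ 0.449 -0.129  0.045]]
cast [[ 0.588 -0.205  0.015]]
dish [[ 0.587 -0.328  0.015]]
vise [[ 0.408 -0.024  0.03 ]]
yellow [[ 0.425 -0.453  0.02 ]]
```

View pics/scene0c.png

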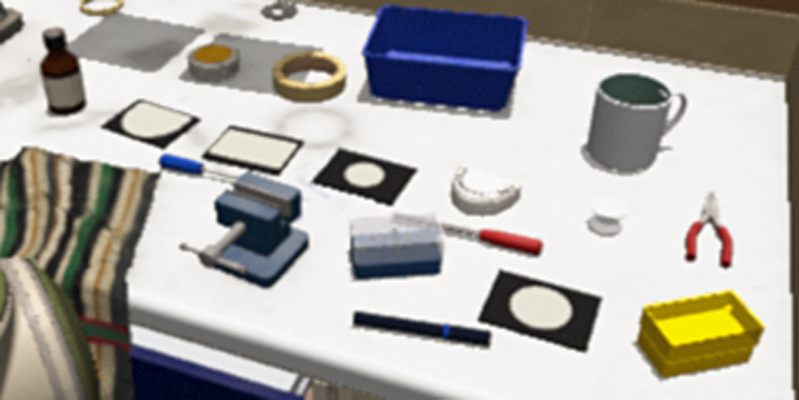

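View pics/side0c.png

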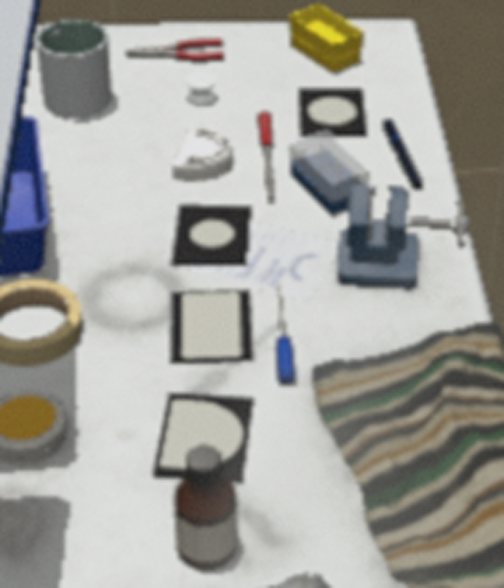

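The crops show the D's curved side facing the robot (−x) and its heel facing the wall. The oblong and disc pads are as listed. A vise stands at about (.42,−.02), and a yellow box near the right end is not part of the job. Next I take wrist views for accuracy.

```bash
cat >> h.py <<'E'
def go(x,y,z,ang,st=None,label=''):
    "prints dp (mm), rotation (deg) from the measured pose; ang = world angle of tool y"
    st=st or read_state(); M=R.from_quat(st['ee_rot'])
    a=np.radians(ang); Y=np.array([np.cos(a),np.sin(a),0]); Z=np.array([0,0,-1.]); T=np.c_[np.cross(Y,Z),Y,Z]
    dp=M.inv().apply(np.array([x,y,z])-st['eef_pos'])*1000; rv=(M.inv()*R.from_matrix(T)).as_rotvec(degrees=True)
    print(label,'dp',dp.round(1),'rot',rv.round(1)); return T
def now():
    s=read_state(); Y=R.from_quat(s['ee_rot']).as_matrix()[:,1]
    print('t',round(s['time'],2),'p',s['eef_pos'].round(4),'ang',round(float(np.degrees(np.arctan2(Y[1],Y[0]))),1),'w',round(s['width'],4),'F',np.round(s['wrist_force'],1),'ff',round(s['finger_force'],1),'q6',round(s['q'][5],2))
E
python3 - <<'E'
from h import *
now(); go(.45,.2,.31,90); go(.45,-.2,.31,90)
E
```

```text
t 0.15 p [0.2148 0.4788 0.2309] ang 65.8 w 0.0854 F [-0.4 -0.1 -0.8] ff 0.0 q6 -0.22
 dp [-328.7 -158.2  -79. ] rot [ -0.1  -0.  -24.2]
 dp [-492.4 -523.1  -78.7] rot [ -0.1  -0.  -24.2]
```

The manual's scale: shifts go in shares of 0.8 m and turns go in shares of 360 degrees. Converting my numbers, -329 mm / 800 = -0.4113, -158 mm / 800 = -0.1975, -24 degrees / 360 = -0.0667.

Emit:
servo_tool(hand=[85,85,85,85,85,85,85,85,85,85,85,85], dp=[[-0.0413,-0.02,-0.01],[-0.0825,-0.04,-0.02],[-0.1238,-0.06,-0.03],[-0.165,-0.08,-0.04],[-0.2063,-0.1,-0.05],[-0.2475,-0.1188,-0.06],[-0.2888,-0.1388,-0.0688],[-0.33,-0.1588,-0.0788],[-0.3713,-0.1788,-0.0888],[-0.4113,-0.1975,-0.0988],[-0.4113,-0.1975,-0.0988],[-0.4113,-0.1975,-0.0988]], delta_rot=[[0,0,-0.0083],[0,0,-0.0167],[0,0,-0.025],[0,0,-0.0333],[0,0,-0.0417],[0,0,-0.05],[0,0,-0.0583],[0,0,-0.0667],[0,0,-0.0667],[0,0,-0.0667],[0,0,-0.0667],[0,0,-0.0667]])

```text
time: 1.15
eef_pos: [0.4512, 0.199, 0.3101]
ee_rot: [0.003, 1.0, 0.0, -0.0]
wrist_force: [-0.2, 0.8, -0.4]
width: 0.0851
finger_force: 0.0
```

```bash
python3 - <<'E'
from h import *
import pickle
now(); s=read_state(); im=capture('wrist'); cv2.imwrite('pics/w1.png',im[:,:,::-1]); pickle.dump(s,open('w1.pkl','wb'))
C=cam('wrist',s)
for P,A,r,m in inlays(C,im):
    if 800<A<12000: print(m.round(),round(A),np.round(r[0]),np.round(r[1]),round(r[2]))
go(.45,-.2,.31,90)
E
```

```text
t 1.15 p [0.4512 0.199  0.3101] ang 89.7 w 0.0851 F [-0.2  0.8 -0.4] ff 0.0 q6 -1.39
[ 89. 251.] 2000 [579. -76.] [50. 51.] 37
[ 89. 412.] 1220 [ 888. -134.] [28. 60.] 10
[505. 317.] 1552 [697. 563.] [84. 26.] 2
[402. 302.] 2488 [670. 391.] [134.  33.] 35
 dp [-1.2e+00 -4.0e+02 -1.0e-01] rot [ 0.  -0.1 -0.2]
```

View pics/w1.png

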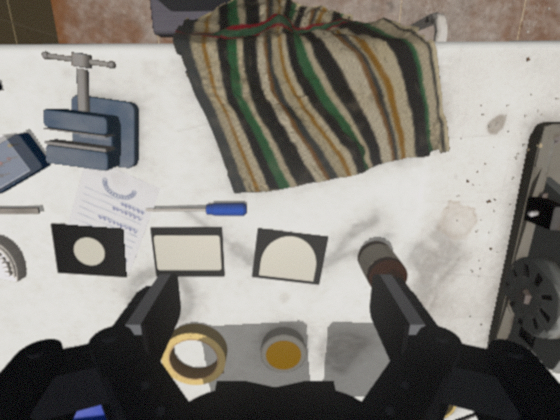

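The wrist view shows the small disc at (89,251), the oblong at (188,251) and the D at (287,258), with its straight heel at the bottom (+x). The bottle foot is near (370,245).

Converted, -400 mm / 800 = -0.5, -390 mm / 800 = -0.4875.

Emit:
servo_tool(hand=[85,85,85,85,85,85,85,85,85,85,85,85,85], dp=[[0,-0.045,0],[0,-0.09,0],[0,-0.135,0],[0,-0.18,0],[0,-0.225,0],[0,-0.27,0],[0,-0.315,0],[0,-0.36,0],[0,-0.405,0],[0,-0.45,0],[0,-0.4875,0],[0,-0.5,0],[0,-0.5,0]], delta_rot=[[0,0,0],[0,0,0],[0,0,0],[0,0,0],[0,0,0],[0,0,0],[0,0,0],[0,0,0],[0,0,0],[0,0,0],[0,0,0],[0,0,0],[0,0,0]])

```text
time: 2.28
eef_pos: [0.4492, -0.2004, 0.3096]
ee_rot: [0.002, 1.0, 0.0, -0.001]
wrist_force: [0.3, 1.2, -0.8]
width: 0.0853
finger_force: 0.0
```

```bash
python3 - <<'E'
from h import *
import pickle
now(); s=read_state(); im=capture('wrist'); cv2.imwrite('pics/w2.png',im[:,:,::-1]); pickle.dump(s,open('w2.pkl','wb'))
C=cam('wrist',s)
for P,A,r,m in inlays(C,im):
    if 800<A<12000: print(m.round(),round(A),np.round(r[0]),np.round(r[1]),round(r[2]))
# pads in w1: floodfill-like bright component at seeds
s=pickle.load(open('w1.pkl','rb')); C=cam('wrist',s); g=cv2.imread('pics/w1.png',0)
n,l=cv2.connectedComponents((g>140).astype(np.uint8))
for nm,(u,v) in dict(disc=(89,251),obl=(188,251),D=(287,258)).items():
    m=(l==l[v,u]).astype(np.uint8); c=max(cv2.findContours(m,0,cv2.CHAIN_APPROX_NONE)[0],key=len)
    P=ray(C,c[:,0],.004)[:,:2].astype(np.float32)*1000
    r=cv2.minAreaRect(P); print(nm,m.sum(),round(cv2.contourArea(P)),np.round(r[0],1),np.round(r[1],1),round(r[2],1))
    M=cv2.moments(P); print('  centroid',round(M['m10']/M['m00'],1),round(M['m01']/M['m00'],1))
for z in (0,): print('bottle foot guess',ray(C,[(370,243)],z))
E
```

```text
t 2.28 p [ 0.4492 -0.2004  0.3096] ang 89.8 w 0.0853 F [ 0.3  1.2 -0.8] ff 0.0 q6 -2.22
[193. 151.] 3056 [ 431. -310.] [62. 63.] 43
[355. 386.] 2420 [823. -67.] [65. 60.] 63
[360. 251.] 2035 [578. -77.] [51. 51.] 51
disc 664 1479 [577.4 -75.9] [44.2 43.5] 89.8
  centroid 578.1 -76.0
obl 2274 5187 [580.6  69.4] [96.1 55. ] 89.8
  centroid 580.7 69.3
D 2037 4767 [589.6 218.7] [83.1 69.3] 82.4
  centroid 593.4 218.1
bottle foot guess [[0.56868364 0.33808949 0.        ]]
```

View pics/w2.png

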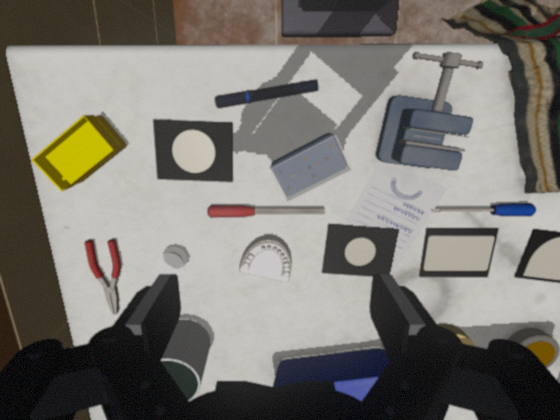

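The right-hand view shows the large disc at (193,151), the box with its top near (310,165), the cast at (267,258) with its heel at the bottom and slightly turned, and the dish at (176,256). I zoom in on these crops to segment them.

```bash
python3 - <<'E'
from h import *
a=cv2.imread('pics/w2.png'); b=cv2.imread('pics/w1.png')
f=lambda im,x,y,s=66: cv2.resize(im[y:y+s,x:x+s],(390,290) if 0 else (290,290),interpolation=cv2.INTER_CUBIC)
r1=np.hstack([f(a,232,225),f(a,150,228)]); r2=np.hstack([f(a,262,122,90),f(b,345,222)])
cv2.imwrite('pics/z1.png',np.vstack([r1,r2]))
E
```

```text
(no output)
```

View pics/z1.png

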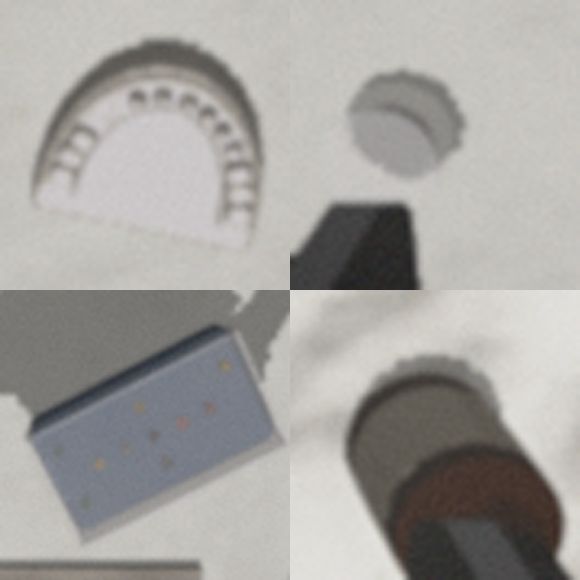

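```bash
python3 - <<'E'
from h import *
import pickle
C1=cam('wrist',pickle.load(open('w1.pkl','rb'))); C2=cam('wrist',pickle.load(open('w2.pkl','rb')))
q=ray(C2,[(271.3,167),(334.9,135),(349.8,168.6),(288.4,201.1)],.045)[:,:2]*1000
print('box',q.mean(0).round(1),cv2.minAreaRect(q.astype(np.float32)))
for z in (.02,.03):
    h=ray(C2,[(239.5,272.1),(288.9,281)],z)[:,:2]*1000; d=h[1]-h[0]; ang=np.arctan2(d[1],d[0]); X=np.array([np.sin(ang),-np.cos(ang)])
    print('cast',z,np.linalg.norm(d),np.degrees(ang),h.mean(0)-31.5*X)
print('front z0',ray(C2,(232+165/4.394,225+38/4.394),0))
print('bottle',ray(C1,(375.5,258),0)); print('dish',ray(C2,(176,256),.015))
now(); go(.575,-.333,.17,90)
E
```

```text
box [ 446.4 -156.4] ((447.15863037109375, -156.15232849121094), (48.725467681884766, 85.80374145507812), 26.692611694335938)
cast 0.02 73.21550420632762 78.33907410634052 [ 579.12029777 -210.08306932]
cast 0.03 71.51864889240024 78.33907410634033 [ 573.5117751  -209.71226539]
front z0 [[ 0.55085054 -0.20865353  0.        ]]
bottle [[0.59310525 0.34837001 0.        ]]
dish [[ 0.57902416 -0.34346715  0.015     ]]
t 2.33 p [ 0.4493 -0.199   0.3099] ang 89.8 w 0.085 F [-0.5  0.   0.6] ff 0.0 q6 -2.22
 dp [-126.2 -133.7  139.7] rot [ 0.1 -0.  -0.2]
```

Converted, 160 mm / 800 = 0.2, -144 mm / 800 = -0.18.

Emit:
servo_tool(hand=[85,85,85,85,85,85,85,85,85], dp=[[-0.0225,-0.025,0.0275],[-0.045,-0.0513,0.0563],[-0.0688,-0.0775,0.085],[-0.0913,-0.1025,0.1138],[-0.1138,-0.1288,0.1425],[-0.1375,-0.1538,0.1713],[-0.16,-0.18,0.2],[-0.16,-0.18,0.2],[-0.16,-0.18,0.2]], delta_rot=[[0,0,0],[0,0,0],[0,0,0],[0,0,0],[0,0,0],[0,0,0],[0,0,0],[0,0,0],[0,0,0]])

```text
time: 3.08
eef_pos: [0.5774, -0.3419, 0.1482]
ee_rot: [0.001, 1.0, 0.001, -0.001]
wrist_force: [-0.9, 0.3, 1.0]
width: 0.085
finger_force: 0.0
```

```bash
python3 - <<'E'
from h import *
now(); s=read_state(); im=capture('wrist'); C=cam('wrist',s)
uv=proj(C,[.578,-.343,.014])[0]; print(uv)
u,v=map(int,uv); c=im[v-80:v+80,u-100:u+100,::-1]
cv2.imwrite('pics/d1.png',cv2.resize(c,None,fx=3,fy=3,interpolation=cv2.INTER_CUBIC)); print(u-100,v-80)
np.save('d1.npy',im)
E
```

```text
t 3.08 p [ 0.5774 -0.3419  0.1482] ang 89.9 w 0.085 F [-0.9  0.3  1. ] ff 0.0 q6 -2.28
[273.56860463 201.57959414]
173 121
```

View pics/d1.png

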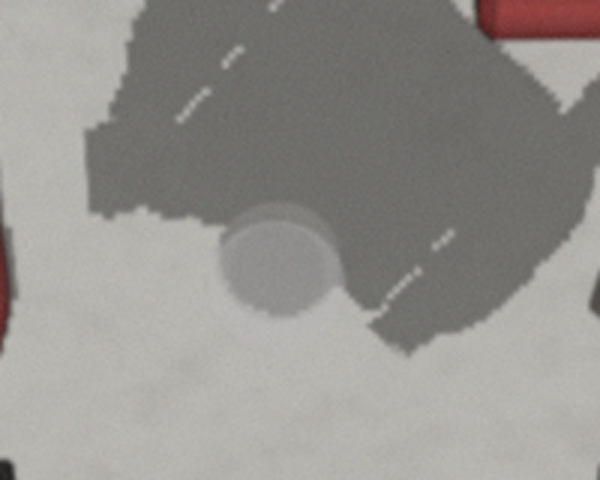

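The dish sits at crop (280,267), with its rim circle clear between the open fingers.

```bash
python3 - <<'E'
from h import *
now(); s=read_state(); C=cam('wrist',s); print(ray(C,(266.3,210.3),.027), ray(C,(173+281/3,121+260/3),.014))
p=ray(C,(266.3,210.3),.027)[0]; go(p[0],p[1],.004,90)
E
```

```text
t 3.13 p [ 0.5776 -0.3421  0.1506] ang 90.0 w 0.0848 F [-0.2 -0.6  1.7] ff 0.0 q6 -2.28
[[ 0.58296742 -0.34949196  0.027     ]] [[ 0.58479023 -0.34950247  0.014     ]]
 dp [ -5.4  -7.5 146.6] rot [ 0. -0. -0.]
```

Converted, 144 mm / 800 = 0.18, 140 mm / 800 = 0.175.

Emit:
servo_tool(hand=[85,85,85,85,85,85,30,30,30,30,30,30,30,30,30], dp=[[-0.0075,-0.0088,0.0438],[-0.0075,-0.0088,0.0875],[-0.0075,-0.0088,0.125],[-0.0075,-0.0088,0.1563],[-0.0075,-0.0088,0.175],[-0.0075,-0.0088,0.18],[-0.0075,-0.0088,0.18],[-0.0075,-0.0088,0.18],[-0.0075,-0.0088,0.18],[-0.0075,-0.0088,0.18],[-0.0075,-0.0088,0.18],[-0.0075,-0.0088,0.18],[-0.0075,-0.0088,0.18],[-0.0075,-0.0088,0.175],[-0.0075,-0.0088,0.15]], delta_rot=[[0,0,0],[0,0,0],[0,0,0],[0,0,0],[0,0,0],[0,0,0],[0,0,0],[0,0,0],[0,0,0],[0,0,0],[0,0,0],[0,0,0],[0,0,0],[0,0,0],[0,0,0]])

```text
time: 4.38
eef_pos: [0.5815, -0.3502, 0.0281]
ee_rot: [0.001, 1.0, 0.002, -0.002]
wrist_force: [-1.0, 0.4, -0.2]
width: 0.0357
finger_force: 60.1
```

```bash
python3 - <<'E'
from h import *
now(); go(.5775,-.0765,.08,90); go(.5775,-.0765,.0095,90)
E
```

```text
t 4.38 p [ 0.5815 -0.3502  0.0281] ang 89.8 w 0.0357 F [-1.   0.4 -0.2] ff 60.1 q6 -2.28
 dp [  5.1 273.9 -50.9] rot [ 0.2 -0.2 -0.2]
 dp [  4.8 273.6  19.6] rot [ 0.2 -0.2 -0.2]
```

Converted, 274 mm / 800 = 0.3425, 260 mm / 800 = 0.325.

Emit:
servo_tool(hand=[30,30,30,30,30,30,30,30,30,30,30,30], dp=[[0,0,-0.0438],[0,0.0125,-0.0813],[0.0013,0.05,-0.0875],[0.0025,0.0975,-0.0875],[0.0038,0.1438,-0.0875],[0.005,0.19,-0.0875],[0.0063,0.2375,-0.0875],[0.0063,0.285,-0.0875],[0.0063,0.325,-0.075],[0.0063,0.3425,-0.0625],[0.0063,0.3425,-0.0625],[0.0063,0.3425,-0.0625]], delta_rot=[[0,0,0],[0,0,0],[0,0,0],[0,0,0],[0,0,0],[0,0,0],[0,0,0],[0,0,0],[0,0,0],[0,0,0],[0,0,0],[0,0,0]])

```text
time: 5.38
eef_pos: [0.5786, -0.0774, 0.0802]
ee_rot: [0.001, 1.0, -0.0, -0.0]
wrist_force: [0.1, -0.3, -1.3]
width: 0.036
finger_force: 60.1
```

```bash
python3 - <<'E'
from h import *
now(); s=read_state(); im=capture('wrist'); C=cam('wrist',s)
uv=proj(C,s['eef_pos'])[0]; print(uv)
u,v=map(int,uv); c=im[v-110:v+50,u-100:u+100,::-1]
cv2.imwrite('pics/d2.png',cv2.resize(c,None,fx=3,fy=3,interpolation=cv2.INTER_CUBIC)); print(u-100,v-110)
E
```

```text
t 5.38 p [ 0.5786 -0.0774  0.0802] ang 89.9 w 0.036 F [ 0.1 -0.3 -1.3] ff 60.1 q6 -1.9
[275.38427499 279.60180277]
175 169
```

View pics/d2.png

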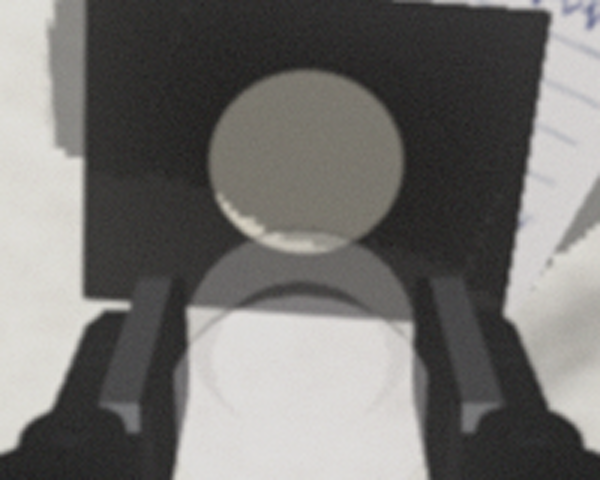

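```bash
python3 - <<'E'
from h import *
s=read_state(); C=cam('wrist',s)
for z in(.1,.104): print(ray(C,(175+301/3,169+282/3),z))
for z in(.074,.078): print(ray(C,(175+301/3,169+232/3),z))
print('pad disc',ray(C,(175+306/3,169+161/3),.004))
for z in (.09,): print(ray(C,(175+306/3,169+161/3),z))
E
```

```text
[[ 0.56012488 -0.07837623  0.1       ]]
[[ 0.55807622 -0.07837325  0.104     ]]
[[ 0.56446145 -0.07837962  0.074     ]]
[[ 0.5626549  -0.07837706  0.078     ]]
pad disc [[ 0.5780688  -0.07722991  0.004     ]]
[[ 0.54632004 -0.0776454   0.09      ]]
```

Converted, 70 mm / 800 = 0.0875, 69 mm / 800 = 0.0863.

Emit:
servo_tool(hand=[30,30,30,30,85,85,85,85,85,85], dp=[[0.0025,0,0.0375],[0.0025,0,0.0688],[0.0025,0,0.0838],[0.0025,0,0.0875],[0.0025,0,0.0875],[0.0025,0,0.0875],[0.0025,0,0.0863],[0.0025,0,0.0563],[0.0025,0,0.0125],[0.0025,0,-0.025]], delta_rot=[[0,0,0],[0,0,0],[0,0,0],[0,0,0],[0,0,0],[0,0,0],[0,0,0],[0,0,0],[0,0,0],[0,0,0]])

```text
time: 6.27
eef_pos: [0.5767, -0.0777, 0.1021]
ee_rot: [0.002, 1.0, -0.0, 0.0]
wrist_force: [-0.3, -0.8, 0.4]
width: 0.085
finger_force: 0.0
```

```bash
python3 - <<'E'
from h import *
now(); im=capture('wrist'); cv2.imwrite('pics/d3.png',im[:,:,::-1]); go(.565,-.21,.16,90); go(.58,-.21,.14,-11.7); go(.58,-.21,.14,168.3)
E
```

```text
t 6.27 p [ 0.5767 -0.0777  0.1021] ang 89.8 w 0.085 F [-0.3 -0.8  0.4] ff 0.0 q6 -1.9
 dp [  13.5 -131.7  -51.2] rot [-0.2  0.6 -0.2]
 dp [  -1.3 -131.5  -31. ] rot [  0.4   0.6 101.5]
 dp [  -1.3 -131.5  -31. ] rot [ -0.6   0.3 -78.5]
```

Converted, -131 mm / 800 = -0.1638, -130 mm / 800 = -0.1625, 101.5 degrees / 360 = 0.2819.

Emit:
servo_tool(hand=[85,85,85,85,85,85,85,85,85,85,85,85,85,85,85,85,85], dp=[[0,-0.0125,-0.0125],[0,-0.025,-0.025],[0,-0.0375,-0.0375],[0,-0.05,-0.0388],[0,-0.0625,-0.0388],[0,-0.075,-0.0388],[0,-0.0875,-0.0388],[0,-0.1,-0.0388],[0,-0.1125,-0.0388],[0,-0.125,-0.0388],[0,-0.1375,-0.0388],[0,-0.15,-0.0388],[0,-0.1625,-0.0388],[-0.0013,-0.1638,-0.0388],[-0.0013,-0.1638,-0.0388],[-0.0013,-0.1638,-0.0388],[-0.0013,-0.1638,-0.0388]], delta_rot=[[0,0,0.0194],[0,0,0.0389],[0,0,0.0583],[0,0,0.0778],[0,0,0.0972],[0,0,0.1167],[0,0,0.1361],[0,0,0.1556],[0,0,0.175],[0,0,0.1944],[0,0,0.2139],[0,0,0.2333],[0,0,0.2528],[0,0,0.2722],[0,0,0.2819],[0,0,0.2819],[0,0,0.2819]])

```text
time: 7.73
eef_pos: [0.5772, -0.2086, 0.1314]
ee_rot: [0.775, 0.632, 0.0, 0.0]
wrist_force: [0.2, 0.3, -0.5]
width: 0.0847
finger_force: 0.0
```

```bash
python3 - <<'E'
from h import *
now(); s=read_state(); im=capture('wrist'); C=cam('wrist',s); np.savez('c1.npz',**s)
im=im[:,:,::-1]; cv2.imwrite('pics/c1full.png',im)
uv=proj(C,[.58,-.21,.02])[0]; print(uv)
c=im[110:340,120:430]; d=cv2.imread('pics/d3.png')[130:360,175:375]
cv2.imwrite('pics/c1.png',cv2.resize(np.hstack([c,d]),None,fx=1.55,fy=1.55,interpolation=cv2.INTER_CUBIC))
E
```

```text
t 7.73 p [ 0.5772 -0.2086  0.1314] ang -11.6 w 0.0847 F [ 0.2  0.3 -0.5] ff 0.0 q6 -0.34
[279.45861663 207.6727386 ]
```

View pics/c1.png

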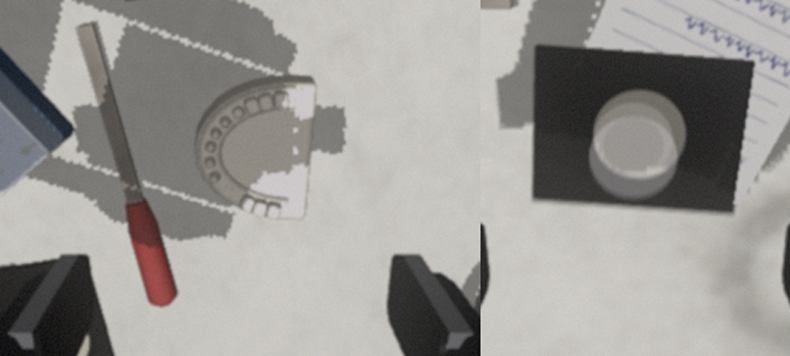

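```bash
python3 - <<'E'
from h import *
s=dict(np.load('c1.npz')); C=cam('wrist',s)
P=ray(C,[(323.2,163.5),(316.1,250.6),(244.5,205.5)],.02)[:,:2]*1000
d=P[0]-P[1]; a=np.arctan2(d[1],d[0]); X=np.array([np.sin(a),-np.cos(a)]); Y=d/np.linalg.norm(d)
m=(P[0]+P[1])/2
print(P.round(1),np.linalg.norm(d),'yang',np.degrees(a),'xlen',(m-P[2])@X)
o=m-Y*0-X*((m-P[2])@X)/2; print('centre',o)
now(); go(o[0]/1000,o[1]/1000,.006,np.degrees(a)-90)
E
```

```text
[[ 619.6 -182. ]
 [ 602.6 -252.8]
 [ 553.1 -202.7]] 72.92268716130702 yang 76.46258545433615 xlen 59.80607589992033
centre [ 582.02213531 -210.40110961]
t 7.78 p [ 0.5773 -0.2084  0.1315] ang -11.5 w 0.085 F [0.  0.  0.1] ff 0.0 q6 -0.34
 dp [ -1.    5.  125.5] rot [0. 0. 2.]
```

Converted, 129 mm / 800 = 0.1613, 125 mm / 800 = 0.1563, 2 degrees / 360 = 0.0056.

Emit:
servo_tool(hand=[85,85,85,85,85,85,50,50,50,50,50,50,50,50], dp=[[-0.0013,0.0063,0.0375],[-0.0013,0.0063,0.075],[-0.0013,0.0063,0.1125],[-0.0013,0.0063,0.14],[-0.0013,0.0063,0.1563],[-0.0013,0.0063,0.1613],[-0.0013,0.0063,0.1613],[-0.0013,0.0063,0.1613],[-0.0013,0.0063,0.1613],[-0.0013,0.0063,0.1613],[-0.0013,0.0063,0.1613],[-0.0013,0.0063,0.1613],[-0.0013,0.0063,0.1438],[-0.0013,0.0063,0.1125]], delta_rot=[[0,0,0.0056],[0,0,0.0056],[0,0,0.0056],[0,0,0.0056],[0,0,0.0056],[0,0,0.0056],[0,0,0.0056],[0,0,0.0056],[0,0,0.0056],[0,0,0.0056],[0,0,0.0056],[0,0,0.0056],[0,0,0.0056],[0,0,0.0056]])

```text
time: 8.95
eef_pos: [0.5808, -0.2096, 0.0403]
ee_rot: [0.786, 0.618, -0.001, -0.002]
wrist_force: [-0.4, 1.1, -1.6]
width: 0.0578
finger_force: 64.5
```

```bash
python3 - <<'E'
from h import *
now(); s=read_state(); im=capture('wrist'); cv2.imwrite('pics/c2.png',im[:,:,::-1]); go(.5896,.2187,.13,-7.6); go(.5896,.2187,.006,-7.6)
E
```

```text
t 8.95 p [ 0.5808 -0.2096  0.0403] ang -13.7 w 0.0578 F [-0.4  1.1 -1.6] ff 64.5 q6 -0.3
 dp [419.  -95.1 -84.3] rot [ 0.3  0.1 -6. ]
 dp [419.2 -95.9  39.7] rot [ 0.3  0.1 -6. ]
```

Converted, 419 mm / 800 = 0.5238, 405 mm / 800 = 0.5063, -6 degrees / 360 = -0.0167.

Emit:
servo_tool(hand=[50,50,50,50,50,50,50,50,50,50,50,50,50,50,50,50,50], dp=[[0,0,-0.0375],[0.0063,0,-0.0813],[0.0375,-0.0088,-0.105],[0.0813,-0.0188,-0.1125],[0.125,-0.0288,-0.1125],[0.1688,-0.0388,-0.1125],[0.2125,-0.0488,-0.1125],[0.2563,-0.0588,-0.1125],[0.3,-0.0688,-0.1125],[0.3438,-0.0788,-0.1125],[0.3875,-0.0888,-0.1125],[0.4313,-0.0988,-0.1125],[0.475,-0.1088,-0.1125],[0.5063,-0.1163,-0.1125],[0.5238,-0.1188,-0.105],[0.5238,-0.1188,-0.105],[0.5238,-0.1188,-0.105]], delta_rot=[[0,0,0],[0,0,0],[0,0,-0.0028],[0,0,-0.0056],[0,0,-0.0083],[0,0,-0.0111],[0,0,-0.0139],[0,0,-0.0167],[0,0,-0.0167],[0,0,-0.0167],[0,0,-0.0167],[0,0,-0.0167],[0,0,-0.0167],[0,0,-0.0167],[0,0,-0.0167],[0,0,-0.0167],[0,0,-0.0167]])

```text
time: 10.42
eef_pos: [0.5885, 0.2191, 0.1249]
ee_rot: [0.753, 0.659, -0.0, 0.0]
wrist_force: [-0.2, -0.6, -2.1]
width: 0.0578
finger_force: 65.0
```

```bash
python3 - <<'E'
from h import *
now(); s=read_state(); im=capture('wrist')[:,:,::-1]; C=cam('wrist',s); np.savez('c3.npz',**s); cv2.imwrite('pics/c3f.png',im)
a=cv2.imread('pics/c2.png')
c=np.hstack([im[130:420,140:410],a[130:420,140:410]]); cv2.imwrite('pics/c3.png',cv2.resize(c,None,fx=1.45,fy=1.45))
E
```

```text
t 10.42 p [0.5885 0.2191 0.1249] ang -7.6 w 0.0578 F [-0.2 -0.6 -2.1] ff 65.0 q6 0.3
```

View pics/c3.png

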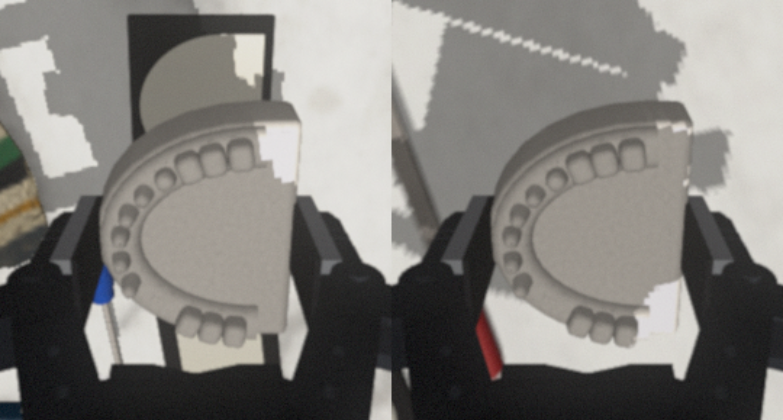

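The cast is held squarely between the pads, its front to the left as in the outline, and the D outline is visible at the upper left.

```bash
python3 - <<'E'
from h import *
s=dict(np.load('c3.npz')); C=cam('wrist',s)
f=lambda u,v:(140+u/1.45,130+v/1.45)
for z in(.142,.15):
    P=ray(C,[f(298,126),f(284,330),f(101,225)],z)[:,:2]*1000
    d=P[0]-P[1]; a=np.arctan2(d[1],d[0]); X=np.array([np.sin(a),-np.cos(a)]);m=(P[0]+P[1])/2;L=(m-P[2])@X
    print(np.linalg.norm(d),np.degrees(a),L,'centre',m-X*L/2,'heel-based',m-31.5*X)
now(); go(.5896,.2187,.006,-7.6)
E
```

```text
68.63514450904934 82.5446180671643 55.72836688038543 centre [588.10708431 221.14462563] heel-based [584.50200419 221.61638767]
64.23097792993708 82.54461806716434 52.15239989322869 centre [588.75087232 226.10836497] heel-based [583.37292395 226.81212517]
t 10.47 p [0.5888 0.2184 0.1252] ang -7.7 w 0.058 F [ 0.6 -0.5 -1.7] ff 65.0 q6 0.3
 dp [  0.5   0.8 119.2] rot [-0.   0.  -0.1]
```

Emit:
servo_tool(hand=[50,50,50,50,50,50], dp=[[0.0013,0.0013,0.0375],[0.0013,0.0013,0.075],[0.0013,0.0013,0.1125],[0.0013,0.0013,0.1313],[0.0013,0.0013,0.1375],[0.0013,0.0013,0.14]], delta_rot=[[0,0,0],[0,0,0],[0,0,0],[0,0,0],[0,0,0],[0,0,0]])

```text
time: 10.97
eef_pos: [0.5899, 0.2189, 0.0129]
ee_rot: [0.753, 0.658, -0.0, -0.0]
wrist_force: [0.6, 0.5, -1.0]
width: 0.0577
finger_force: 65.0
```

Emit:
servo_tool(hand=[50,50,50,85,85,85,85,85,85,85,85,85], dp=[[0,0,0.0038],[0,0,0.0075],[0,0,0.0088],[0,0,0.0088],[0,0,0.0088],[0,0,0.0088],[0,0,0.0075],[0,0,-0.025],[0,0,-0.0688],[0,0,-0.1125],[0,0,-0.1563],[0,0,-0.1875]], delta_rot=[[0,0,0],[0,0,0],[0,0,0],[0,0,0],[0,0,0],[0,0,0],[0,0,0],[0,0,0],[0,0,0],[0,0,0],[0,0,0],[0,0,0]])

```text
time: 11.97
eef_pos: [0.5903, 0.2204, 0.167]
ee_rot: [0.753, 0.658, 0.002, 0.001]
wrist_force: [0.5, -0.3, -0.6]
width: 0.0849
finger_force: 0.0
```

```bash
python3 - <<'E'
from h import *
now(); s=read_state(); np.savez('c4.npz',**s); im=capture('wrist')[:,:,::-1]; cv2.imwrite('pics/c4.png',im)
go(.4465,-.156,.20,26.7);go(.4465,-.156,.20,25.5)
E
```

```text
t 11.97 p [0.5903 0.2204 0.167 ] ang -7.7 w 0.0849 F [ 0.5 -0.3 -0.6] ff 0.0 q6 0.31
 dp [-392.7  -93.7  -30.7] rot [  0.6  -0.  -34.4]
 dp [-392.7  -93.7  -30.7] rot [  0.6  -0.  -33.2]
```

Converted, -393 mm / 800 = -0.4913, -385 mm / 800 = -0.4813, -34 degrees / 360 = -0.0944.

Emit:
servo_tool(hand=[85,85,85,85,85,85,85,85,85,85,85,85,85,85], dp=[[-0.045,-0.01,-0.025],[-0.09,-0.0213,-0.05],[-0.135,-0.0325,-0.05],[-0.18,-0.0425,-0.05],[-0.225,-0.0538,-0.05],[-0.27,-0.0638,-0.05],[-0.315,-0.075,-0.05],[-0.36,-0.0863,-0.0438],[-0.405,-0.0963,-0.0375],[-0.45,-0.1075,-0.025],[-0.4813,-0.115,-0.0125],[-0.4913,-0.1175,0],[-0.4913,-0.1175,0],[-0.4913,-0.1175,0]], delta_rot=[[0,0,-0.0083],[0,0,-0.0167],[0,0,-0.025],[0,0,-0.0333],[0,0,-0.0417],[0,0,-0.05],[0,0,-0.0583],[0,0,-0.0667],[0,0,-0.075],[0,0,-0.0833],[0,0,-0.0917],[0,0,-0.0944],[0,0,-0.0944],[0,0,-0.0944]])

```text
time: 13.18
eef_pos: [0.4441, -0.1566, 0.1633]
ee_rot: [0.528, 0.849, 0.0, -0.0]
wrist_force: [0.5, -0.2, -0.5]
width: 0.0847
finger_force: 0.0
```

```bash
python3 - <<'E'
from h import *
now(); s=read_state(); im=capture('wrist')[:,:,::-1]; C=cam('wrist',s); np.savez('b1.npz',**s); cv2.imwrite('pics/b1f.png',im)
a=cv2.imread('pics/c4.png')[90:330,120:430]
c=np.hstack([im[90:330,140:410],a]); cv2.imwrite('pics/b1.png',cv2.resize(c,None,fx=1.37,fy=1.37))
E
```

```text
t 13.18 p [ 0.4441 -0.1566  0.1633] ang 26.2 w 0.0847 F [ 0.5 -0.2 -0.5] ff 0.0 q6 -1.05
```

View pics/b1.png

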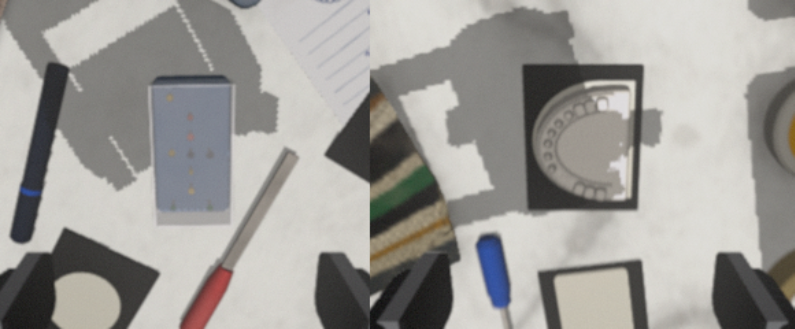

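The box is aligned with the tool. Its top corners in the crop are (150,84), (235,84), (231,225) and (157,225). The cast sits on the D in the right-hand half, a few mm toward its front.

```bash
python3 - <<'E'
from h import *
s=dict(np.load('b1.npz')); C=cam('wrist',s)
f=lambda u,v:(140+u/1.37,90+v/1.37)
q=ray(C,[f(150,84),f(235,84),f(231,225),f(157,225)],.045)[:,:2]*1000
print(q.round(1),q.mean(0),cv2.minAreaRect(q.astype(np.float32)))
o=q.mean(0)/1000; now(); go(o[0],o[1],.018,26.5)
s=dict(np.load('c4.npz')); C=cam('wrist',s)
g=lambda u,v:(120+(u-370)/1.37,90+v/1.37)
h=ray(C,[g(630,82),g(624,198),g(531,142)],.02)*1000;print(h.round(1))
E
```

```text
[[ 406.3 -126.7]
 [ 449.4 -105.4]
 [ 488.7 -183.8]
 [ 447.2 -204.4]] [ 447.90449793 -155.08478565] ((447.505615234375, -155.28163146972656), (48.09697341918945, 88.02555847167969), 26.639009475708008)
t 13.23 p [ 0.4445 -0.1563  0.1637] ang 26.3 w 0.0852 F [1.  0.2 0.4] ff 0.0 q6 -1.05
 dp [ -0.4   3.6 145.7] rot [ 0.   0.  -0.2]
[[625.1 256.9  20. ]
 [613.2 179.3  20. ]
 [557.  226.7  20. ]]
```

Converted, 149 mm / 800 = 0.1863, 143 mm / 800 = 0.1788.

Emit:
servo_tool(hand=[68,68,68,68,68,68,68,35,35,35,35,35,35,35,35], dp=[[0,0.005,0.025],[0,0.005,0.05],[0,0.005,0.0875],[0,0.005,0.125],[0,0.005,0.1563],[0,0.005,0.1788],[0,0.005,0.1863],[0,0.005,0.1863],[0,0.005,0.1863],[0,0.005,0.1863],[0,0.005,0.1863],[0,0.005,0.1863],[0,0.005,0.1863],[0,0.005,0.175],[0,0.005,0.1375]], delta_rot=[[0,0,0],[0,0,0],[0,0,0],[0,0,0],[0,0,0],[0,0,0],[0,0,0],[0,0,0],[0,0,0],[0,0,0],[0,0,0],[0,0,0],[0,0,0],[0,0,0],[0,0,0]])

```text
time: 14.48
eef_pos: [0.4459, -0.1539, 0.0515]
ee_rot: [0.528, 0.849, 0.0, -0.003]
wrist_force: [0.5, -0.8, -1.2]
width: 0.0497
finger_force: 63.1
```

```bash
python3 - <<'E'
from h import *
now(); go(.5805,.0693,.12,0.3); go(.5805,.0693,.019,0.3)
E
```

```text
t 14.48 p [ 0.4459 -0.1539  0.0515] ang 26.3 w 0.0497 F [ 0.5 -0.8 -1.2] ff 63.1 q6 -1.04
 dp [140.8 219.4 -68.5] rot [-0.3 -0.3 26. ]
 dp [140.2 219.7  32.5] rot [-0.3 -0.3 26. ]
```

Converted, 219 mm / 800 = 0.2738, 205 mm / 800 = 0.2563, 26 degrees / 360 = 0.0722.

Emit:
servo_tool(hand=[35,35,35,35,35,35,35,35,35,35,35,35], dp=[[0,0,-0.0438],[0.0088,0.0138,-0.0813],[0.035,0.055,-0.1063],[0.0613,0.0963,-0.1125],[0.0875,0.1375,-0.1125],[0.1138,0.1788,-0.1125],[0.14,0.22,-0.1063],[0.1625,0.2563,-0.0938],[0.1763,0.2738,-0.085],[0.1763,0.2738,-0.085],[0.1763,0.2738,-0.085],[0.1763,0.2738,-0.085]], delta_rot=[[0,0,0],[0,0,0.0083],[0,0,0.0194],[0,0,0.0306],[0,0,0.0417],[0,0,0.0528],[0,0,0.0611],[0,0,0.0694],[0,0,0.0722],[0,0,0.0722],[0,0,0.0722],[0,0,0.0722]])

```text
time: 15.48
eef_pos: [0.5813, 0.068, 0.1219]
ee_rot: [0.705, 0.709, -0.0, 0.0]
wrist_force: [1.7, 0.3, -0.3]
width: 0.0495
finger_force: 63.3
```

```bash
python3 - <<'E'
from h import *
now(); im=capture('wrist')[:,:,::-1]; cv2.imwrite('pics/b2.png',im); go(.5805,.0693,.020,0.3)
E
```

```text
t 15.48 p [0.5813 0.068  0.1219] ang 0.3 w 0.0495 F [ 1.7  0.3 -0.3] ff 63.3 q6 -0.09
 dp [  1.6  -0.9 102. ] rot [ 0.  0. -0.]
```

Converted, 104 mm / 800 = 0.13, 102 mm / 800 = 0.1275.

Emit:
servo_tool(hand=[35,35,35,35,35,35,70,70,70,70,70,70,70,70,70], dp=[[0.0013,-0.0013,0.0375],[0.0013,-0.0013,0.075],[0.0013,-0.0013,0.1063],[0.0013,-0.0013,0.1213],[0.0013,-0.0013,0.1275],[0.0013,-0.0013,0.13],[0.0013,-0.0013,0.13],[0.0013,-0.0013,0.13],[0.0013,-0.0013,0.13],[0.0013,-0.0013,0.13],[0.0013,-0.0013,0.1125],[0.0013,-0.0013,0.075],[0.0013,-0.0013,0.0313],[0.0013,-0.0013,-0.0125],[0.0013,-0.0013,-0.05]], delta_rot=[[0,0,0],[0,0,0],[0,0,0],[0,0,0],[0,0,0],[0,0,0],[0,0,0],[0,0,0],[0,0,0],[0,0,0],[0,0,0],[0,0,0],[0,0,0],[0,0,0],[0,0,0]])

```text
time: 16.78
eef_pos: [0.5807, 0.0695, 0.1641]
ee_rot: [0.705, 0.709, 0.001, 0.001]
wrist_force: [0.7, 0.3, 0.2]
width: 0.0699
finger_force: 0.0
```

```bash
python3 - <<'E'
from h import *
now(); s=read_state(); np.savez('b3.npz',**s); im=capture('wrist')[:,:,::-1]; cv2.imwrite('pics/b3.png',im)
go(.48,.33,.24,60); go(.48,.33,.24,20)
print(ray(cam('scene'),(177,178),0))
E
```

```text
t 16.78 p [0.5807 0.0695 0.1641] ang 0.3 w 0.0699 F [0.7 0.3 0.2] ff 0.0 q6 -0.09
 dp [ 261.1 -100.6  -71.4] rot [  0.6   0.4 -59.7]
 dp [ 261.1 -100.6  -71.4] rot [  0.6   0.2 -19.7]
[[0.57031826 0.33653213 0.        ]]
```

Converted, 275 mm / 800 = 0.3438, 265 mm / 800 = 0.3313, -90 degrees / 360 = -0.25.

Emit:
servo_tool(hand=[85,85,85,85,85,85,85,85,85,85,85,85,85,85,85], dp=[[0.0063,0,-0.0375],[0.025,0,-0.075],[0.05,0,-0.1125],[0.075,0,-0.12],[0.1063,0,-0.12],[0.1375,0,-0.12],[0.1688,0,-0.12],[0.2,0,-0.12],[0.2313,0,-0.12],[0.2625,0,-0.12],[0.3,0,-0.12],[0.3313,0,-0.12],[0.3438,0,-0.12],[0.3438,0,-0.12],[0.3438,0,-0.12]], delta_rot=[[0,0,-0.0194],[0,0,-0.0389],[0,0,-0.0583],[0,0,-0.0778],[0,0,-0.0972],[0,0,-0.1167],[0,0,-0.1361],[0,0,-0.1556],[0,0,-0.175],[0,0,-0.1944],[0,0,-0.2139],[0,0,-0.2333],[0,0,-0.25],[0,0,-0.25],[0,0,-0.25]])

```text
time: 18.08
eef_pos: [0.5788, 0.3445, 0.257]
ee_rot: [-0.002, 1.0, -0.0, -0.0]
wrist_force: [-0.1, 0.3, 0.0]
width: 0.0848
finger_force: 0.0
```

```bash
python3 - <<'E'
from h import *
now(); s=read_state(); im=capture('wrist')[:,:,::-1]; C=cam('wrist',s); np.savez('t1.npz',**s); cv2.imwrite('pics/t1f.png',im)
a=cv2.imread('pics/b3.png')[90:330,120:430]
c=np.hstack([im[90:330,140:410],a]); cv2.imwrite('pics/t1.png',cv2.resize(c,None,fx=1.37,fy=1.37)); print(proj(C,[[.593,.348,0],[.593,.348,.11]]))
E
```

```text
t 18.08 p [0.5788 0.3445 0.257 ] ang 90.2 w 0.0848 F [-0.1  0.3  0. ] ff 0.0 q6 -1.21
[[278.08827851 183.33812702]
 [279.07906143 211.54199966]]
```

View pics/t1.png

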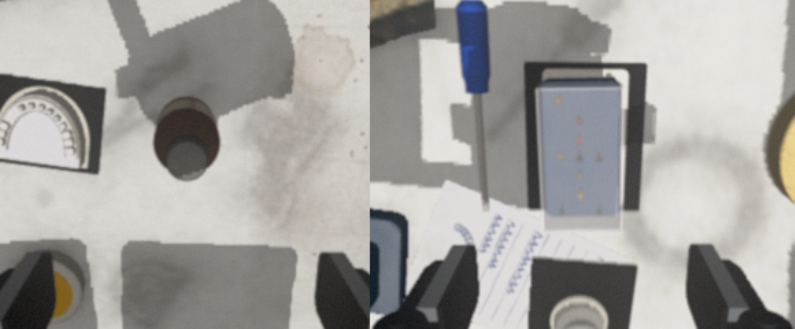

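The bottle cap is at crop (187,159) and its shoulder at (187,138). The box lies on the oblong on the right.

```bash
python3 - <<'E'
from h import *
s=dict(np.load('t1.npz')); C=cam('wrist',s)
f=lambda u,v:(140+u/1.37,90+v/1.37)
p=ray(C,f(187,159),.11); p2=ray(C,f(187,138),.075); print(p,p2); o=(p+p2)[0]/2
now(); go(o[0],o[1],.15,90); go(o[0],o[1],.051,90)
s=dict(np.load('b3.npz')); C=cam('wrist',s)
g=lambda u,v:(120+(u-370)/1.37,90+v/1.37)
h=ray(C,[g(537,84),g(619,82),g(621,228),g(546,229)],.049)*1000;print(h.round(1),h.mean(0))
E
```

```text
[[0.58777315 0.34561409 0.11      ]] [[0.58263067 0.34571238 0.075     ]]
t 18.13 p [0.579  0.3438 0.2572] ang 90.1 w 0.0849 F [-0.4 -1.3  0.5] ff 0.0 q6 -1.21
 dp [ -6.2   1.8 107.2] rot [-0.  -0.   0.1]
 dp [ -6.2   1.9 206.2] rot [-0.  -0.   0.1]
[[555.1 114.2  49. ]
 [600.8 115.6  49. ]
 [605.   25.8  49. ]
 [558.5  24.8  49. ]] [579.83718487  70.10381908  49.        ]
```

Converted, 205 mm / 800 = 0.2563, 198 mm / 800 = 0.2475.

Emit:
servo_tool(hand=[85,85,85,85,85,85,85,85,85,40,40,40,40,40,40,40,40], dp=[[-0.0113,0.0025,0.0375],[-0.0113,0.0025,0.075],[-0.0113,0.0025,0.1125],[-0.0113,0.0025,0.15],[-0.0113,0.0025,0.1875],[-0.0113,0.0025,0.2225],[-0.0113,0.0025,0.2475],[-0.0113,0.0025,0.2563],[-0.0113,0.0025,0.2563],[-0.0113,0.0025,0.2563],[-0.0113,0.0025,0.2563],[-0.0113,0.0025,0.2563],[-0.0113,0.0025,0.2563],[-0.0113,0.0025,0.2563],[-0.0113,0.0025,0.2563],[-0.0113,0.0025,0.2563],[-0.0113,0.0025,0.2563]], delta_rot=[[0,0,0],[0,0,0],[0,0,0],[0,0,0],[0,0,0],[0,0,0],[0,0,0],[0,0,0],[0,0,0],[0,0,0],[0,0,0],[0,0,0],[0,0,0],[0,0,0],[0,0,0],[0,0,0],[0,0,0]])

```text
time: 19.55
eef_pos: [0.5888, 0.3467, 0.0544]
ee_rot: [-0.003, 1.0, 0.0, 0.002]
wrist_force: [-0.2, -1.4, 6.1]
width: 0.0497
finger_force: 61.7
```

```bash
python3 - <<'E'
from h import *
now(); go(.4305,-.310,.16,90); go(.4305,-.310,.055,90)
E
```

```text
t 19.55 p [0.5888 0.3467 0.0544] ang 90.3 w 0.0497 F [-0.2 -1.4  6.1] ff 61.7 q6 -1.21
 dp [ 161.6 -655.7 -106.5] rot [0.  0.2 0.3]
 dp [ 161.9 -655.8   -1.5] rot [0.  0.2 0.3]
```

Converted, -440 mm / 800 = -0.55, -130 mm / 800 = -0.1625.

Emit:
servo_tool(hand=[40,40,40,40,40,40,40,40,40,40,40,40,40,40,40,40,40,40,40,40], dp=[[0,0,-0.0188],[0,0,-0.05],[0,0,-0.0875],[0.0025,-0.01,-0.125],[0.01,-0.03,-0.15],[0.0188,-0.06,-0.1625],[0.03,-0.095,-0.1625],[0.0413,-0.1325,-0.1625],[0.0525,-0.1725,-0.1625],[0.065,-0.2125,-0.1625],[0.0775,-0.2525,-0.1625],[0.09,-0.2925,-0.1625],[0.1025,-0.3325,-0.1625],[0.115,-0.3725,-0.1625],[0.1275,-0.4125,-0.1625],[0.14,-0.4525,-0.1625],[0.1513,-0.49,-0.1625],[0.16,-0.52,-0.1625],[0.1663,-0.54,-0.1625],[0.1688,-0.55,-0.1625]], delta_rot=[[0,0,0],[0,0,0],[0,0,0],[0,0,0],[0,0,0],[0,0,0],[0,0,0],[0,0,0],[0,0,0],[0,0,0],[0,0,0],[0,0,0],[0,0,0],[0,0,0],[0,0,0],[0,0,0],[0,0,0],[0,0,0],[0,0,0],[0,0,0]])

```text
time: 21.22
eef_pos: [0.4549, -0.096, 0.183]
ee_rot: [-0.002, 1.0, -0.0, 0.001]
wrist_force: [0.7, -0.5, -1.8]
width: 0.0497
finger_force: 62.4
```

```bash
python3 - <<'E'
from h import *
now(); go(.4305,-.310,.14,90)
E
```

```text
t 21.22 p [ 0.4549 -0.096   0.183 ] ang 90.2 w 0.0497 F [ 0.7 -0.5 -1.8] ff 62.4 q6 -2.03
 dp [  25.3 -213.9   43.1] rot [-0.   0.1  0.2]
```

Converted, -214 mm / 800 = -0.2675, -213 mm / 800 = -0.2663.

Emit:
servo_tool(hand=[40,40,40,40,40,40,40,40,40,40,40], dp=[[0.0025,-0.0188,0],[0.0063,-0.05,0],[0.01,-0.0875,0],[0.015,-0.125,0],[0.02,-0.1625,0.0063],[0.0238,-0.2,0.0188],[0.0275,-0.2313,0.0313],[0.03,-0.2538,0.0438],[0.0313,-0.2663,0.0538],[0.0313,-0.2675,0.0538],[0.0313,-0.2675,0.0538]], delta_rot=[[0,0,0],[0,0,0],[0,0,0],[0,0,0],[0,0,0],[0,0,0],[0,0,0],[0,0,0],[0,0,0],[0,0,0],[0,0,0]])

```text
time: 22.13
eef_pos: [0.4319, -0.3077, 0.1393]
ee_rot: [-0.003, 1.0, 0.0, -0.0]
wrist_force: [0.6, 0.4, -1.3]
width: 0.0497
finger_force: 62.4
```

```bash
python3 - <<'E'
from h import *
now(); s=read_state(); np.savez('t2.npz',**s); im=capture('wrist')[:,:,::-1]; C=cam('wrist',s); cv2.imwrite('pics/t2f.png',im)
print(proj(C,[[.4305,-.31,.004],s['eef_pos']-[0,0,.055]])); go(.4305,-.310,.057,90)
cv2.imwrite('pics/t2.png',im[60:420,100:450])
E
```

```text
t 22.13 p [ 0.4319 -0.3077  0.1393] ang 90.3 w 0.0497 F [ 0.6  0.4 -1.3] ff 62.4 q6 -2.42
[[272.4982594  198.63189687]
 [275.23547736 235.72614164]]
 dp [ 1.7 -2.6 82.8] rot [0.  0.  0.4]
```

View pics/t2.png

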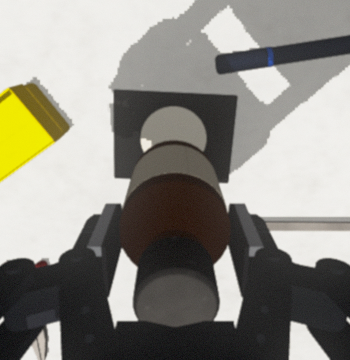

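The bottle hangs upright between the fingers. Its foot's near edge is at pixel (276,203), with the disc ahead of it.

```bash
python3 - <<'E'
from h import *
s=dict(np.load('t2.npz')); C=cam('wrist',s)
for z in(.084,.088): print(ray(C,(276,203),z)+[.0255,0,0])
print('pad disc near edge',ray(C,(100+174,60+106),.004)+[.0285,0,0], 'L/R',ray(C,[(240,198),(307,198)],.004))
now()
E
```

```text
[[ 0.43570536 -0.30740035  0.084     ]]
[[ 0.43449457 -0.30742321  0.088     ]]
pad disc near edge [[ 0.430572   -0.30887577  0.004     ]] L/R [[ 0.43012557 -0.33806456  0.004     ]
 [ 0.42972754 -0.28021159  0.004     ]]
t 22.18 p [ 0.4321 -0.3074  0.1398] ang 90.4 w 0.05 F [ 0.5  0.9 -0.7] ff 62.4 q6 -2.42
```

Converted, 81 mm / 800 = 0.1013, 80 mm / 800 = 0.1.

Emit:
servo_tool(hand=[40,40,40,40,40,40,40,40], dp=[[0.005,-0.0025,0.025],[0.005,-0.0025,0.05],[0.005,-0.0025,0.0725],[0.005,-0.0025,0.0875],[0.005,-0.0025,0.095],[0.005,-0.0025,0.1],[0.005,-0.0025,0.1013],[0.005,-0.0025,0.1013]], delta_rot=[[0,0,0],[0,0,0],[0,0,0],[0,0,0],[0,0,0],[0,0,0],[0,0,0],[0,0,0]])

```text
time: 22.85
eef_pos: [0.4281, -0.3103, 0.059]
ee_rot: [-0.003, 1.0, -0.0, 0.0]
wrist_force: [-1.0, -0.4, -1.1]
width: 0.0497
finger_force: 62.5
```

Converted, 2 mm / 800 = 0.0025, 1 mm / 800 = 0.0013.

Emit:
servo_tool(hand=[40,40,40], dp=[[0,0,0.0013],[0,0,0.0025],[0,0,0.0025]], delta_rot=[[0,0,0],[0,0,0],[0,0,0]])

```text
time: 23.1
eef_pos: [0.4283, -0.3107, 0.0584]
ee_rot: [-0.003, 1.0, -0.001, 0.001]
wrist_force: [-2.6, 3.1, 13.2]
width: 0.0498
finger_force: 63.6
```

Contact at 13 N. I release and rise.

Converted, -200 mm / 800 = -0.25, -175 mm / 800 = -0.2188.

Emit:
servo_tool(hand=[60,70,85,85,85,85,85,85,85,85,85,85], dp=[[0,0,0],[0,0,0],[0,0,0],[0,0,0],[0,0,0],[0,0,0],[0,0,-0.025],[0,0,-0.0688],[0,0,-0.1188],[0,0,-0.1688],[0,0,-0.2188],[0,0,-0.25]], delta_rot=[[0,0,0],[0,0,0],[0,0,0],[0,0,0],[0,0,0],[0,0,0],[0,0,0],[0,0,0],[0,0,0],[0,0,0],[0,0,0],[0,0,0]])

```text
time: 24.1
eef_pos: [0.428, -0.3107, 0.2606]
ee_rot: [-0.003, 1.0, -0.002, 0.002]
wrist_force: [0.6, -0.5, 0.1]
width: 0.0847
finger_force: 0.0
```

```bash
python3 - <<'E'
from h import *
now(); s=read_state(); im=capture('wrist'); C=cam('wrist',s); cv2.imwrite('pics/e1.png',im[:,:,::-1])
# bottle: brown shoulder mask centroid near expected; dark cap
p=proj(C,[[.4305,-.3095,.08],[.4305,-.3095,.11]]); print(p)
r,g,b=[im[:,:,i].astype(int) for i in range(3)]
m=((r-b>12)&(r<140)).astype(np.uint8); u,v=p[0].astype(int); w=np.zeros_like(m); w[max(0,v-60):v+60,u-60:u+60]=1; m&=w
n,l,st,ce=cv2.connectedComponentsWithStats(m); i=1+st[1:,4].argmax(); print(st[i],ce[i],ray(C,ce[i],.08))
go(.45,0,.32,90)
E
```

```text
t 24.1 p [ 0.428  -0.3107  0.2606] ang 90.3 w 0.0847 F [ 0.6 -0.5  0.1] ff 0.0 q6 -2.43
[[277.06131877 189.13395341]
 [277.12365141 197.49238803]]
[254 160  46  33 437] [279.9221968  172.08237986] [[ 0.41324787 -0.30685445  0.08      ]]
 dp [-23.4 311.  -58.3] rot [-0.5  0.4  0.3]
```

Converted, 311 mm / 800 = 0.3888, 300 mm / 800 = 0.375.

Emit:
servo_tool(hand=[85,85,85,85,85,85,85,85,85,85,85], dp=[[-0.0025,0.0375,-0.025],[-0.0063,0.0813,-0.05],[-0.01,0.125,-0.0725],[-0.0125,0.1688,-0.0725],[-0.0163,0.2125,-0.0725],[-0.0188,0.2563,-0.0725],[-0.0225,0.3,-0.0725],[-0.025,0.3438,-0.0725],[-0.0288,0.375,-0.0725],[-0.0288,0.3888,-0.0725],[-0.0288,0.3888,-0.0725]], delta_rot=[[0,0,0],[0,0,0],[0,0,0],[0,0,0],[0,0,0],[0,0,0],[0,0,0],[0,0,0],[0,0,0],[0,0,0],[0,0,0]])

```text
time: 25.07
eef_pos: [0.4487, 0.0024, 0.3141]
ee_rot: [-0.004, 1.0, 0.0, -0.0]
wrist_force: [-0.0, 0.4, 0.4]
width: 0.0847
finger_force: 0.0
```

```bash
python3 - <<'E'
from h import *
now(); s=read_state(); im=capture('wrist'); C=cam('wrist',s); cv2.imwrite('pics/e2.png',im[:,:,::-1])
g=cv2.cvtColor(im,cv2.COLOR_RGB2GRAY)
def blobs(tag,c,z,cond,half=.05):
    u,v=proj(C,[c[0],c[1],z])[0].astype(int); k=int(half*333/.45); x0,y0=max(u-k,0),max(v-k,0)
    m=cond[y0:v+k,x0:u+k].astype(np.uint8); n,l,st,ce=cv2.connectedComponentsWithStats(m)
    for i in (1+np.argsort(-st[1:,4]))[:2]:
        ct=max(cv2.findContours((l==i).astype(np.uint8),0,cv2.CHAIN_APPROX_NONE)[0],key=len)[:,0]+[x0,y0]
        P=(ray(C,ct,z)[:,:2]*1000).astype(np.float32); r=cv2.minAreaRect(P)
        print(tag,'z',z,st[i][4],'rect',np.round(r[0],1),np.round(r[1],1),round(r[2],1))
blobs('dish',(.578,-.0765),.031,g>85,.032)
blobs('dish',(.578,-.0765),.004,g>85,.032)
b=im[:,:,2].astype(int)-im[:,:,0]
blobs('box',(.5805,.0693),.049,b>8,.06)
blobs('cast',(.5896,.2187),.024,g>85,.052)
blobs('castpad',(.5896,.2187),.004,g<70,.07)
# side view of bottle
s=capture('side'); C=cam('side'); p=proj(C,[[.4305,-.3095,.004],[.4305,-.3095,.06],[.4305,-.3095,.114]]); print(p)
cv2.imwrite('pics/e3.png',s[:,:,::-1]); cv2.imwrite('pics/e4.png',capture('scene')[:,:,::-1])
for n,f in(('side','e3'),('scene','e4')):
    q=cv2.imread(f'pics/{f}.png').astype(int); C=cam(n); p=proj(C,[.4305,-.3095,.06])[0].astype(int)
    m=((q[:,:,2]-q[:,:,0]>15)&(q[:,:,2]<130))[p[1]-40:p[1]+40,p[0]-25:p[0]+25].astype(np.uint8)
    k,l,st,ce=cv2.connectedComponentsWithStats(m); i=1+st[1:,4].argmax(); c=ce[i]+[p[0]-25,p[1]-40]; print(n,st[i],c,p,[ray(C,c,z).round(4) for z in(.065,.075,.085)])
E
```

```text
t 25.07 p [0.4487 0.0024 0.3141] ang 90.5 w 0.0847 F [-0.   0.4  0.4] ff 0.0 q6 -1.84
dish z 0.031 1318 rect [578.4 -79.1] [68.4 65. ] 0.6
dish z 0.004 962 rect [588.8 -80.2] [46.6 70.1] 71.4
dish z 0.004 5 rect [541.  -46.1] [0.  5.8] 0.6
box z 0.049 1986 rect [563.1  62.1] [53.3 82.5] 1.3
cast z 0.024 4390 rect [590.8 219.8] [132.4 111.7] 6.5
castpad z 0.004 1893 rect [615.8 209.4] [107.8 133.5] 82.0
castpad z 0.004 5 rect [509.3 156.3] [1.5 3. ] 0.6
[[288.74927503 158.77300666]
 [289.25603198 144.44217013]
 [289.76479223 130.05468133]]
side [  0   0  35  44 857] [280.16102684 121.49358226] [289 144] [array([[ 0.4503, -0.4556,  0.065 ]]), array([[ 0.4518, -0.4375,  0.075 ]]), array([[ 0.4533, -0.4194,  0.085 ]])]
scene [  0  30  40  38 740] [381.9527027  248.95945946] [382 241] [array([[ 0.3991, -0.3137,  0.065 ]]), array([[ 0.3875, -0.3145,  0.075 ]]), array([[ 0.376 , -0.3153,  0.085 ]])]
```

```bash
python3 - <<'E'
from h import *
C=cam('wrist',dict(eef_pos=np.array([.5767,-.0777,.1021]),ee_rot=np.array([.002,1,0,0])))
f=lambda u,v:(175+(u-480)/1.55,130+v/1.55)
print('rim',ray(C,f(632,155),.031),'inlay',ray(C,f(639,133),.004))
C=cam('scene'); q=cv2.imread('pics/e4.png')
ax=lambda z,d:q[tuple(proj(C,np.array([.4305,-.3095,z])+d*np.array([.63,-.77,0])*0+d*np.array([.43,-.9,0]))[0].round().astype(int)[::-1])]
for z in(.1,.08,.065,.035,.015): print(z,[ax(z,d).tolist() for d in(-.033,-.018,0,.018,.033)])
g=cv2.imread('pics/e2.png',0); s=read_state(); W=cam('wrist',s); u,v=proj(W,[.578,-.0765,.031])[0].round().astype(int); print(u,v)
print(g[v,u-32:u+32:2]); print(g[v-36:v+30:2,u])
E
```

```text
rim [[ 0.57913595 -0.07922243  0.031     ]] inlay [[ 0.57818873 -0.07593667  0.004     ]]
0.1 [[245, 246, 244], [243, 245, 246], [38, 39, 43], [68, 71, 74], [242, 244, 245]]
0.08 [[16, 15, 77], [10, 20, 61], [4, 9, 21], [117, 122, 130], [242, 244, 245]]
0.065 [[243, 244, 245], [5, 19, 50], [4, 16, 37], [9, 22, 52], [245, 247, 247]]
0.035 [[34, 33, 36], [81, 92, 98], [92, 103, 111], [11, 17, 28], [233, 238, 239]]
0.015 [[30, 30, 32], [81, 91, 97], [95, 107, 115], [95, 109, 116], [60, 68, 71]]
220 258
[ 57  62  60  60  59  58  53  77 113 116 137 167 157 154 155 154 153 155
 154 156 169 177 184 122  58  60  58  54  56  56  59  61]
[192 157  56  58  58  56  55 141 165 120 137 139 124 145 155 156 155 154
 153 154 174 152 114 115 109  71 163 204 203 202 200 202 200]
```

```bash
python3 -c "
from cell import *
print(job_done())"
```

```text
the job is handed in; nothing more can be done
None
```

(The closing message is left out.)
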